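Slide the pump tray up onto the rack deck

TASK

Move the white tray with the red pump box from the bench up onto the raised dark deck: first lift its front by the steel handle and rest just that leading edge on the deck, the tray's tail still down on the bench, and let go so it leans there. Then push it from behind its tail until the whole tray stands flat on the deck, roughly square to it, and leave it there. Do not disturb the other tray (black vessel) or the amber bottle.

Things in the scene. Friction and masses are not known exactly. Their poses are not given: they have to be found in the camera images.
- pump_tray: White open slick plastic tray, 120 (x) x 170 (y) x 45 high, walls 5, loose, 0.6 kg, balanced mid-length. Origin: centre of underside; z up; +y: leading end. Fixed in it: red pump 76 x 55, centre y -7.5, top at z 63. Handle: steel bar dia 8 along x at y +80, z 85, over the front wall, between posts at x +-45; it turns in a light grip, so the tail can stay on the bench. Tail wall: outer face y -85.
- deck: Fixed dark slab with aluminium edging, 400 (x) x 340 (y) x 15 high, on the bench. Origin: centre of underside; z up. The edge to climb is its -y edge (y -170): a square 15 step along x that stops a tray pushed flat. The trays start on the bench before it, side by side, in either order, fronts 20 to 60 short of it, +y ends towards it within 6 degrees.
- vessel_tray: Bystander: the same white tray with the same handle, but with an upright black round vessel (diameter 62, top about 92 above the underside) instead of the red pump. Loose. Its centre is about 165 to the side of the pump tray's. Origin and axes as for pump_tray.
- bottle: Bystander: amber bottle with a blue cap, diameter 50, 120 high, loose, standing on the deck near its far side (its axis about 300 to 315 beyond the edge to climb). Origin: centre of its underside.
Things that resemble listed ones, but are neither listed nor needed, are in the scene too. Leave any yellow look-alike of the pump_tray alone.

How it is judged:
On the way, in this order (a step that is already met when the one before it is completed fails the run):
1. the pump tray leans with its front on the deck, its tail on the bench, let go of (angle between pump_tray's own z axis and vertical between 0.06 and 0.35 rad and y of pump_tray in the frame of deck between -0.255 and -0.15 m and x of pump_tray in the frame of deck between -0.16 and 0.16 m and linear speed of pump_tray below 0.02 m/s and contact force between each of the arm, the fingers and pump_tray below 0.1 N), for 0.2 s.
2. the robot pushes the tray from behind its tail (y of the grasp point in the frame of pump_tray below -0.07 m and contact force between any of the fingers, the arm and pump_tray above 0.3 N), for 0.2 s.
At the end, for the whole second after the job is handed in: The pump tray stands flat (within 3 degrees), upright and at rest wholly on the deck, no part of its footprint beyond the deck's sides by more than 3 mm when square, within 17 degrees of square to the deck; the other tray and the bottle are within 20 mm of where they were (y of pump_tray in the frame of deck between -0.088 and 0.088 m and x of pump_tray in the frame of deck between -0.143 and 0.143 m and height (world z) of pump_tray between 0.011 and 0.021 m and angle between pump_tray's own z axis and vertical below 0.05 rad and angle between the y axis of pump_tray and the y axis of deck, either way round below 0.3 rad and linear speed of pump_tray below 0.02 m/s); the robot touches nothing.
It fails at once if the other tray is moved more than 20 mm (distance of vessel_tray from where it was at the start of the episode above 0.02 m).
It fails at once if the bottle is moved more than 20 mm or tipped (distance of bottle from where it was at the start of the episode above 0.02 m or angle between bottle's own z axis and vertical above 0.35 rad).
It also fails if it takes over 48 s, if anything falls off the work surface, if the arm or the gripper's body presses on something with over 40 N, if the wrist force passes 120 N, or if a joint passes its speed limit or range.

ROBOT

A 6-joint arm with a two-finger parallel gripper is mounted at the origin on the work surface. World frame = base frame: x ahead of the robot, y to its left, z up, the work surface at z = 0. Lengths are in m, angles in rad, forces in N, time in s.
With the tool pointing down it reaches from about 0.425 to 0.95 m from the base axis. Payload 3.5 kg.
Tool frame: the origin (TCP) lies midway between the tips of the shut fingers; the grasp point (between the pads) lies 19 mm behind it; z points along the fingers, y is the line along which they close (so a half turn about z gives the same grasp; the last joint's range is limited). The gripper opens to 85 mm and grips with 20 to 120 N. Pads are 22 mm wide; open, the fingers measure 114 mm over their backs; the gripper's body (76 mm by 85 mm) begins 54 mm behind the grasp point. The pads swing forward as they close: fully open they stand 13 mm farther back than shut.
Start: joints at [0.959, 0.286, 1.577, -0, 1.279, -0.15], TCP at [0.301, 0.604, 0.231] pointing down, gripper open.
Joint ranges: [-2.77, 2.77], [-0.9, 2.22], [0.21, 2.48], [-1.53, 4.67], [0.24, 2.81], [-2.84, 2.84]. Speed limits (rad/s): [2.79, 2.79, 3.14, 3.14, 3.14, 3.14].

INTERFACE

Orientations are given as a unit quaternion [x, y, z, w].
In Python, from plant import ctrl gives the robot as it stands. The module is installed in compiled form; this text tells all that it offers.
- The arm moves only by the shell command python3 -m inch 'ROWS' [FORCE]. ROWS is JSON, a list of rows, each a list of 5 numbers: the closure, from 0 (fully open) to 1 (shut), then the shift along the tool's x, y, z in m, then the turn about the tool's z in degrees. A call has 1 to 5 rows; each row is the pose to reach, as a shift and turn from the pose commanded when the call began, along the tool's axes at that moment; what a row does not reach only later rows make up. A row lasts 1/12 s, in which the tool goes at most 41.7 mm and 7.16 degrees, less where a joint would pass 70% of its speed; a pose out of reach is approached as far as the arm can. A call with a gripper value outside its range is refused whole. The fingers move at their own pace and stop on an object; FORCE is the grip in N (left out, the last holds). Time passes only in rows, so rows that repeat a pose let the fingers close. It gives the time, the measured TCP pose, the force, the opening and the grip force at its end, in the units of the state.
- ctrl.get_state(): the state, without advancing time (a new reading comes with each control period).
- ctrl.read_camera(name): name is "scene" or "top" or "wrist"; returns a dict with "pixels" (420x560x3 uint8, red, green, blue), "depth" (420x560 float32, m along the optical axis (not along the pixel's ray), 0 where there is no reading), "fx", "fy", "cx", "cy" (pixels), "xyz" and "rotation" of the camera in the world; the wrist camera has in their place "mount" (4x4, takes a point from camera to tool coordinates, whose origin is the TCP and whose axes are the flange's). Camera axes: x right, y down, z forward; pixel columns grow to the right and rows downward; lengths in m; the calibration is good to about 2 mm. A picture is of the moment at which its call begins: read the wrist's pose just before it.
- ctrl.sign_off(): hands the job in; it is judged then, once.
Trained networks look in a picture, given as the dict that the camera call returned (one of the last four; its "shot" number tells which), for a name from the list of things; names that differ only in an ending like _2 or _b are one class to them, and where a whole thing is asked for, a point or a joint stands for the part that bears it (a point fixed in the world has none). Each returns a list of dicts, best first, with "score" (0 to 1); they miss things now and then, are a little off and sometimes report something else, mostly with a low value. They report only what shows in the picture. A call takes as long as a camera call. They do not tell look-alikes from the thing itself.
- ctrl.spot_in(query, picture): "at" ([column, row] in pixels, amid what is visible of it).
- ctrl.tip_of(query, picture): "at" ([column, row] in pixels: a listed point, or the origin of a listed thing).
The state is a dict: "time": time; "qpos": joint angles; "dq": joint speeds; "joint_efforts": joint torques, N m; "eef_pos": TCP position; "tcp_rot": TCP orientation; "contact_force": force on the tool from outside, world axes, zero at the start; "wrist_torque": the same for the moment, N m; "opening": opening from 0.0 (shut) to 1.0 (fully open); "finger_force": force on a finger pad.
Only numpy, scipy, OpenCV 4.12 (cv2) and the standard library are available. Lean on these libraries where they do the work, as an engineer would, in place of code of your own. Each camera call takes 0.05 s, during which the arm holds its last target. There are 200 camera calls.

## Working session

There is one attempt and no reset: what is moved stays moved. The work goes in short steps, Python scripts to look and compute and a shell command to move; the robot and the scene stay as the last step left them, time stands still between calls to the robot, and variables do not carry over. Pictures are saved under pics/ and viewed, at most 10 in all, crops included, and the job is handed in when it is done.

```bash
mkdir -p pics
cat > h.py <<'E'
import numpy as np, cv2
from plant import ctrl
from scipy.spatial.transform import Rotation as R
def cloud(p):
    d=p["depth"]; v,u=np.mgrid[0:d.shape[0],0:d.shape[1]]
    c=np.stack([(u-p["cx"])/p["fx"]*d,(v-p["cy"])/p["fy"]*d,d],-1)
    if "mount" in p:
        T=np.eye(4); s=p["_s"]; T[:3,:3]=R.from_quat(s["tcp_rot"]).as_matrix(); T[:3,3]=s["eef_pos"]; T=T@np.array(p["mount"])
        w=c@T[:3,:3].T+T[:3,3]
    else:
        r=np.array(p["rotation"]); 
        if r.size==4: r=R.from_quat(r).as_matrix()
        w=c@r.reshape(3,3).T+np.array(p["xyz"])
    w[d==0]=np.nan
    return w
def shot(n):
    s=ctrl.get_state(); p=ctrl.read_camera(n); p["_s"]=s; return p
def save(p,f): cv2.imwrite("pics/"+f,cv2.cvtColor(p["pixels"],cv2.COLOR_RGB2BGR))
E
python3 - <<'E'
from h import *
s=ctrl.get_state(); print(s)
for n in ["top","scene"]:
    p=shot(n); save(p,n+"1.png"); w=cloud(p); print(n,p["xyz"],p["rotation"])
    for q in ["pump_tray","vessel_tray","bottle","deck"]:
        for f in (ctrl.spot_in,ctrl.tip_of):
            for r in f(q,p):
                a=np.round(r["at"]).astype(int); print(q,f.__name__,a,round(r["score"],2),w[min(a[1],419),min(a[0],559)].round(3))
E
```

```text
{'time': 0.0, 'qpos': array([ 9.58996723e-01,  2.87226044e-01,  1.57818084e+00, -2.65298407e-05,
        1.27857875e+00, -1.50008799e-01]), 'dq': array([ 4.87728295e-04,  1.26701917e-04, -1.40355534e-03,  8.33794012e-04,
        4.55600996e-07,  1.32243808e-03]), 'joint_efforts': array([-1.59973642e-03, -4.05983305e+01, -2.92619401e+01, -2.80065660e-04,
        6.01389896e-03,  4.32622983e-06]), 'eef_pos': array([0.30035178, 0.60376331, 0.22990483]), 'tcp_rot': array([ 2.28845357e-01,  9.73462054e-01, -1.11545844e-03, -4.33019870e-04]), 'contact_force': array([0.17579441, 1.02641885, 0.24553472]), 'wrist_torque': array([0.01513774, 0.0592212 , 0.05296917]), 'finger_force': 0.0, 'opening': 1.0023923190308197}
top [ 0.30319102 -0.03709418  1.45745978] [ 0.71321917 -0.69648021  0.06069762 -0.05049291]
pump_tray call [340 255] 0.97 [ 0.383 -0.256  0.065]
pump_tray call [249 166] 0.94 [0.631 0.004 0.06 ]
pump_tray call [423 153] 0.85 [ 0.681 -0.495  0.066]
pump_tray call [334 173] 0.66 [ 0.615 -0.239  0.065]
pump_tray call [331 177] 0.87 [ 0.605 -0.231  0.061]
pump_tray call [416 158] 0.7
[... 576 characters left out ...]
call [215 187] 0.71 [ 0.64  -0.228  0.037]
pump_tray call [264 235] 0.66 [0.646 0.017 0.059]
pump_tray call [267 140] 0.65 [ 0.407 -0.244  0.065]
pump_tray call [154 150] 0.61 [ 0.703 -0.469  0.054]
pump_tray call [214 189] 0.95 [ 0.643 -0.231  0.025]
pump_tray call [155 156] 0.91 [ 0.707 -0.469  0.026]
pump_tray call [268 142] 0.9 [ 0.405 -0.242  0.055]
pump_tray call [264 239] 0.89 [0.647 0.017 0.037]
vessel_tray call [299 198] 0.72 [ 0.483 -0.009  0.06 ]
vessel_tray call [298 203] 0.57 [ 0.485 -0.011  0.031]
bottle call [370 332] 0.98 [0.644 0.421 0.096]
bottle call [365 336] 0.59 [0.652 0.417 0.073]
deck call [347 286] 0.93 [0.566 0.278 0.016]
deck call [352 284] 0.57 [0.549 0.283 0.011]
```

View pics/top1.png

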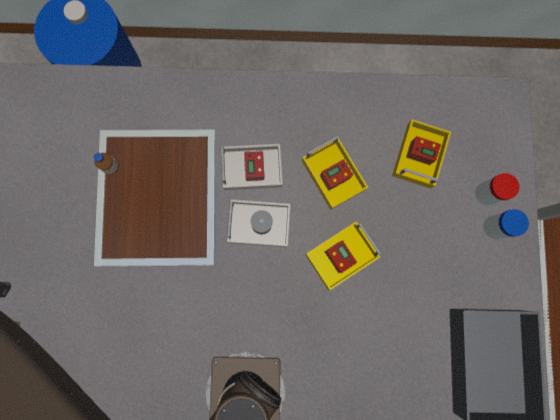

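Run:
```python
import cv2
a=cv2.imread("pics/top1.png")[110:310,180:460]; cv2.imwrite("pics/crop.png",cv2.resize(a,(784,560),interpolation=cv2.INTER_CUBIC))
```

```text
(no output)
```

View pics/crop.png

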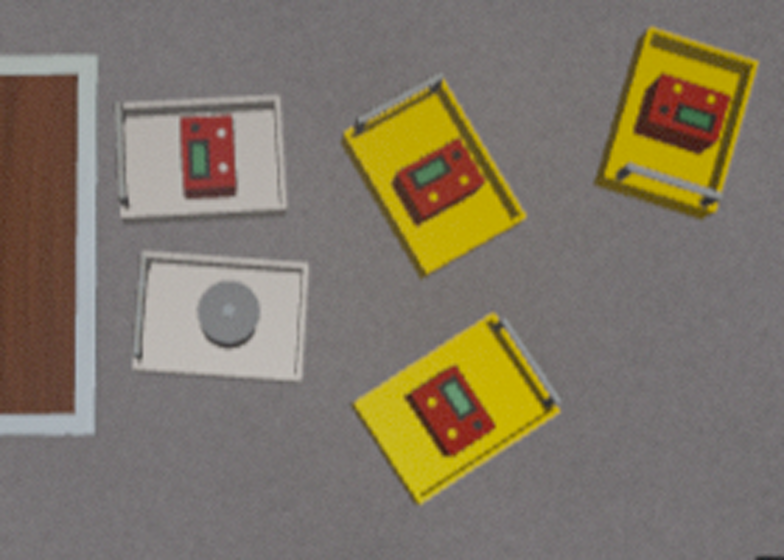

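Candidates: the white tray with the red pump at [252,166], yellow look-alikes at [334,173], [342,255] and [423,153], and the white vessel tray at [259,222]. The enlarged crop confirms that [252,166] is the only white tray holding a red pump, with its handle on the left towards the deck, whose edge to climb is at column ~215. The bottle is at [107,162].

```bash
cat > m.py <<'E'
from h import *
import sys
def rect(pts):
    (c,s,a)=cv2.minAreaRect(pts.astype(np.float32)); b=cv2.boxPoints((c,s,a)); return np.round(c,4),np.round(s,4),round(a,2),b.round(3).tolist()
def run(n,roi=None):
    p=shot(n); w=cloud(p); hsv=cv2.cvtColor(p["pixels"],cv2.COLOR_RGB2HSV)
    x,y,z=w[...,0],w[...,1],w[...,2]
    return p,w,hsv
if __name__=="__main__":
    p,w,hsv=run("top"); x,y,z=w[...,0],w[...,1],w[...,2]
    for nm,(u0,u1,v0,v1) in dict(pump=(218,288,140,192),vessel=(224,295,197,250)).items():
        m=np.zeros(z.shape,bool); m[v0:v1,u0:u1]=1
        rim=m&(z>0.03)&(z<0.055); print(nm,"rim",rect(w[rim][:,:2]), np.nanmedian(z[rim]))
        h=m&(z>0.07)&(z<0.1); print(nm,"high",h.sum(),w[h].mean(0).round(4),rect(w[h][:,:2]))
    d=(z>0.008)&(z<0.022); d[:,:90]=0; d[:,220:]=0; d[:120]=0; d[275:]=0
    d=cv2.morphologyEx(d.astype(np.uint8),cv2.MORPH_OPEN,np.ones((7,7)))>0
    print("deck",rect(w[d][:,:2]),np.median(z[d]))
    b=(z>0.07); b[:,:90]=0; b[:,130:]=0;b[:140]=0;b[190:]=0; print("bottle",w[b].mean(0))
E
python3 m.py
```

```text
pump rim (array([ 0.638 , -0.0026]), array([0.1227, 0.1689]), 4.45, [[0.5699999928474426, 0.07699999958276749], [0.5830000042915344, -0.09200000017881393], [0.7059999704360962, -0.0820000022649765], [0.6930000185966492, 0.0860000029206276]]) 0.04446520081271921
pump high 111 [0.631  0.0701 0.0873] (array([0.6421, 0.0332]), array([0.0971, 0.1141]), 14.14, [[0.5809999704360962, 0.07699999958276749], [0.609000027179718, -0.03400000184774399], [0.703000009059906, -0.009999999776482582], [0.675000011920929, 0.10000000149011612]])
vessel rim (array([ 0.473 , -0.0272]), array([0.17  , 0.1215]), 87.35, [[0.40799999237060547, -0.10899999737739563], [0.5299999713897705, -0.11500000208616257], [0.5379999876022339, 0.054999999701976776], [0.41600000858306885, 0.061000000685453415]]) 0.04535369013076762
vessel high 504 [ 0.4725 -0.0164  0.0875] (array([ 0.4734, -0.0042]), array([0.1217, 0.0971]), 87.46, [[0.421999990940094, -0.06300000101327896], [0.5189999938011169, -0.06700000166893005], [0.5249999761581421, 0.05400000140070915], [0.42800000309944153, 0.05900000035762787]])
deck (array([0.5464, 0.2755]), array([0.3991, 0.3434]), 2.27, [[0.3400000035762787, 0.4390000104904175], [0.3540000021457672, 0.09600000083446503], [0.753000020980835, 0.1120000034570694], [0.7390000224113464, 0.45500001311302185]]) 0.015897126638634962
bottle [0.62504258 0.40424651 0.10518167]
```

```bash
cat > t.py <<'E'
from h import *
import sys
x,y,z,a=map(float,sys.argv[1:5]); s=ctrl.get_state(); M=R.from_quat(s["tcp_rot"]).as_matrix()
print("pos",s["eef_pos"].round(4),"shift mm",(M.T@(np.array([x,y,z])-s["eef_pos"])*1000).round(1),"yawY",np.degrees(np.arctan2(M[1,1],M[0,1])).round(2),"turn",(-(a-np.degrees(np.arctan2(M[1,1],M[0,1])))).round(2),"tilt",M[:,2].round(4),"q",s["qpos"].round(2),"t",s["time"],"F",s["contact_force"].round(2))
E
python3 t.py 0.632 0.05 0.22 94.45
```

```text
pos [0.3007 0.6043 0.2314] shift mm [-543.6 -348.6   11.3] yawY 63.54 turn -30.91 tilt [ 0.  0. -1.] q [ 0.96  0.29  1.58  0.    1.28 -0.15] t 0.95 F [-0.03  0.81 -0.43]
```

```bash
python3 -m inch '[[0,-0.034,-0.022,0.001,0],[0,-0.068,-0.044,0.002,0],[0,-0.102,-0.066,0.003,0],[0,-0.136,-0.088,0.004,0],[0,-0.170,-0.109,0.004,0]]'
python3 -m inch '[[0,-0.034,-0.022,0.001,0],[0,-0.068,-0.044,0.002,0],[0,-0.102,-0.066,0.003,0],[0,-0.136,-0.088,0.004,0],[0,-0.170,-0.109,0.004,0]]'
python3 -m inch '[[0,-0.034,-0.022,0.001,0],[0,-0.068,-0.044,0.002,0],[0,-0.102,-0.066,0.003,0],[0,-0.136,-0.088,0.003,0],[0,-0.170,-0.109,0.003,0]]'
python3 -m inch '[[0,-0.034,-0.022,0,-7],[0,-0.034,-0.022,0,-14],[0,-0.034,-0.022,0,-21],[0,-0.034,-0.022,0,-28],[0,-0.034,-0.022,0,-30.9]]'
python3 t.py 0.632 0.05 0.22 94.45
python3 - <<'E'
from h import *
p=shot("wrist"); save(p,"w1.png"); np.save("w1.npy",cloud(p)); print(np.array(p["mount"]).round(3))
for r in ctrl.tip_of("pump_tray",p): print(r)
E
```

```text
time: 1.37
eef_pos: [0.4047, 0.4293, 0.2272]
tcp_rot: [0.229, 0.974, -0.0, 0.0]
contact_force: [0.5, 0.5, -0.0]
opening: 0.999
finger_force: 0.0
time: 1.78
eef_pos: [0.5085, 0.2558, 0.2234]
tcp_rot: [0.229, 0.973, 0.0, 0.0]
contact_force: [0.1, -0.5, -0.6]
opening: 1.001
finger_force: 0.0
time: 2.2
eef_pos: [0.6123, 0.0823, 0.2205]
tcp_rot: [0.229, 0.973, 0.0, 0.0]
contact_force: [0.3, 0.8, 0.3]
opening: 1.001
finger_force: 0.0
time: 2.62
eef_pos: [0.6324, 0.0489, 0.2202]
tcp_rot: [-0.041, 0.999, 0.0, -0.0]
contact_force: [-0.3, 0.2, 0.5]
opening: 1.0
finger_force: 0.0
pos [0.6324 0.0489 0.2202] shift mm [0.3 1.1 0.2] yawY 94.67 turn 0.22 tilt [-2.e-04  1.e-04 -1.e+00] q [-0.08  0.21  1.69  0.    1.24 -1.73] t 2.6167 F [-0.35  0.16  0.45]
[[-0.    -0.954 -0.301  0.077]
 [ 1.    -0.    -0.001 -0.001]
 [ 0.001 -0.301  0.954 -0.143]
 [ 0.     0.     0.     1.   ]]
{'at': [234.2, 176.9], 'score': 0.83}
{'at': [12.8, 146.2], 'score': 0.69}
```

View pics/w1.png

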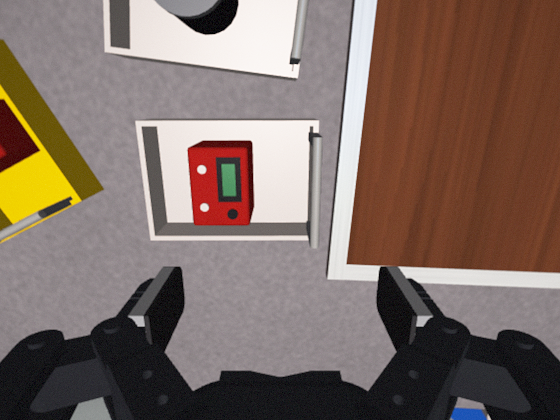

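The wrist view shows the white tray with the red pump at [232,180]. Its handle bar lies along column ~316, rows 130–247, just before the deck edge at column ~345.

```bash
python3 - <<'E'
from h import *
w=np.load("w1.npy"); u=np.arange(560)
m=np.zeros((420,560),bool); m[125:255,300:330]=1
h=m&(w[...,2]>0.075)&(w[...,2]<0.1); P=w[h]; print(len(P),np.median(P,0).round(4),P.min(0).round(3),P.max(0).round(3))
c,s,a=cv2.minAreaRect(P[:,:2].astype(np.float32)); print(c,s,a)
m[:]=0; m[110:250,130:325]=1
r=m&(w[...,2]>0.04)&(w[...,2]<0.05); c,s,a=cv2.minAreaRect(w[r][:,:2].astype(np.float32)); print("rim",c,s,a,np.median(w[r][:,2]))
d=np.zeros_like(m); d[100:270,335:375]=1; e=[]
for v in range(100,270,10):
    i=[k for k in range(325,380) if w[v,k,2]>0.009]; 
    e.append(w[v,i[0],:2] if i else [0,0])
e=np.array(e); print(np.polyfit(e[:,0],e[:,1],1),e[0],e[-1])
E
python3 t.py 0.632 0.077 0.22 94.45
```

```text
1061 [0.6255 0.0778 0.0881] [0.581 0.071 0.075] [0.679 0.085 0.09 ]
(0.6299965381622314, 0.07836607843637466) (0.09804566204547882, 0.008153793402016163) 4.571606636047363
rim (0.6367183327674866, -0.0014635920524597168) (0.120171919465065, 0.1706017702817917) 4.616930961608887 0.044693768769097975
[0.03422401 0.08671968] [0.55008544 0.10562488] [0.72905568 0.11178016]
pos [0.6323 0.0493 0.2203] shift mm [-1.8 27.7  0.3] yawY 94.41 turn -0.04 tilt [-0.  0. -1.] q [-0.08  0.21  1.69  0.    1.24 -1.73] t 2.7167 F [-1.3   0.53  0.52]
```

```bash
python3 -m inch '[[0,0,0.029,0.02,0],[0,0,0.029,0.06,0],[0,0,0.029,0.1,0],[0,0,0.029,0.135,0],[0,0,0.029,0.154,0]]' 25
python3 -m inch '[[0.6,0,0,0,0],[0.9,0,0,0,0],[1,0,0,0,0],[1,0,0,0,0],[1,0,0,0,0]]' 25
python3 -m inch '[[1,0,0,0,0],[1,0,0,0,0],[1,0,0,0,0]]' 25
python3 t.py 0.63 0.0784 0.066 94.5
```

```text
time: 3.13
eef_pos: [0.6268, 0.0788, 0.0612]
tcp_rot: [-0.038, 0.999, 0.0, -0.004]
contact_force: [-0.6, 0.1, 0.1]
opening: 0.998
finger_force: 0.0
time: 3.55
eef_pos: [0.6318, 0.0783, 0.0692]
tcp_rot: [-0.039, 0.999, -0.0, 0.002]
contact_force: [0.5, -0.3, -0.1]
opening: 0.298
finger_force: 0.0
time: 3.8
eef_pos: [0.6311, 0.0784, 0.0682]
tcp_rot: [-0.039, 0.999, -0.0, 0.001]
contact_force: [-0.3, 0.7, 6.2]
opening: 0.082
finger_force: 24.5
pos [0.6311 0.0784 0.0682] shift mm [1.1 0.1 2.2] yawY 94.44 turn -0.06 tilt [ 0.0027  0.     -1.    ] q [-0.04  0.38  1.78  0.    0.98 -1.68] t 3.8 F [-0.29  0.74  6.2 ]
```

```bash
python3 -m inch '[[1,0,0,-0.006,0],[1,0,0,-0.012,0],[1,0,0,-0.018,0],[1,0,0,-0.024,0],[1,0,0,-0.028,0]]'
python3 -m inch '[[1,0,0,0,0],[1,0,0,0,0]]'
python3 - <<'E'
from h import *
p=shot("scene"); s=cv2.resize(p["pixels"][150:330,150:410],(780,540),interpolation=cv2.INTER_CUBIC); cv2.imwrite("pics/s2.png",s[...,::-1])
E
```

```text
time: 4.22
eef_pos: [0.6298, 0.0784, 0.0946]
tcp_rot: [-0.039, 0.999, 0.0, -0.0]
contact_force: [0.3, 0.3, -4.8]
opening: 0.078
finger_force: 24.2
time: 4.38
eef_pos: [0.6301, 0.0787, 0.0947]
tcp_rot: [-0.039, 0.999, 0.0, 0.0]
contact_force: [0.5, 1.3, -3.3]
opening: 0.082
finger_force: 24.3
```

View pics/s2.png

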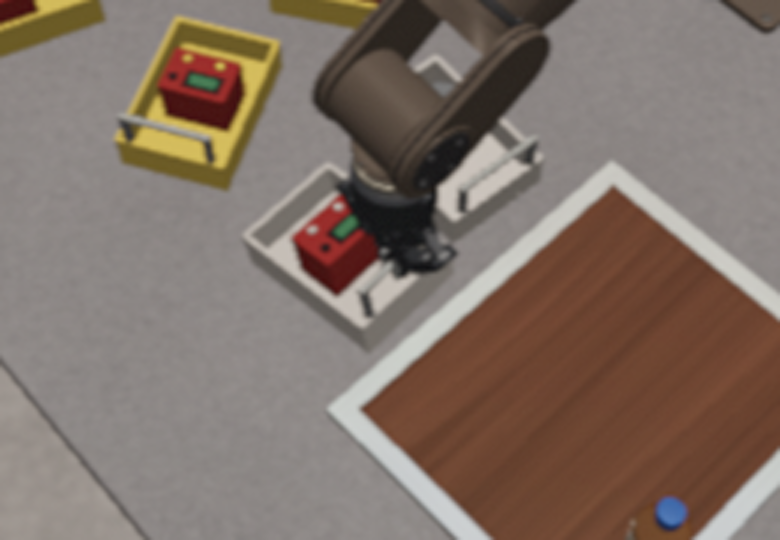

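The front is lifted with the bar in the gripper (crop [385,290]) and the tail on the bench (about half the weight is carried). Next I carry it forward.

```bash
python3 -m inch '[[1,0,0.01,0,0],[1,0,0.02,0,0],[1,0,0.03,0,0],[1,0,0.04,0,0],[1,0,0.052,0,0]]'
python3 -m inch '[[1,0,0.001,0.003,0],[1,0,0.002,0.006,0],[1,0,0.004,0.009,0],[1,0,0.004,0.009,0]]'
python3 t.py 0.63 0.13 0.088 94.5
```

```text
time: 4.85
eef_pos: [0.6256, 0.1315, 0.094]
tcp_rot: [-0.039, 0.999, -0.0, -0.0]
contact_force: [0.2, -0.5, -4.3]
opening: 0.077
finger_force: 24.4
time: 5.18
eef_pos: [0.6263, 0.1342, 0.0869]
tcp_rot: [-0.039, 0.999, -0.0, 0.0]
contact_force: [-2.6, -2.3, 4.3]
opening: 0.082
finger_force: 25.2
pos [0.6263 0.1342 0.0869] shift mm [-3.3 -4.5 -1.1] yawY 94.47 turn -0.03 tilt [ 1.e-03 -8.e-04 -1.e+00] q [ 0.05  0.36  1.76 -0.    1.02 -1.6 ] t 5.1833 F [-2.58 -2.34  4.31]
```

```bash
python3 -m inch '[[0.8,0,0,0,0],[0.5,0,0,0,0],[0.2,0,0,0,0],[0,0,0,0,0],[0,0,0,0,0]]'
python3 -m inch '[[0,0,0,-0.01,0],[0,0,0,-0.03,0],[0,0,0,-0.06,0],[0,0,0,-0.1,0],[0,0,0,-0.14,0]]'
python3 -m inch '[[0,0,-0.02,0,0],[0,0,-0.06,0,0],[0,0,-0.1,0,0],[0,0,-0.14,0,0],[0,0,-0.16,0,0]]'
python3 - <<'E'
from h import *
p=shot("wrist"); save(p,"w3.png"); np.save("w3.npy",cloud(p)); print(p["_s"]["eef_pos"])
E
```

```text
time: 5.6
eef_pos: [0.6257, 0.134, 0.0852]
tcp_rot: [-0.039, 0.999, -0.0, -0.0]
contact_force: [0.6, 0.5, -0.2]
opening: 0.76
finger_force: 0.0
time: 6.02
eef_pos: [0.6248, 0.1341, 0.2264]
tcp_rot: [-0.039, 0.999, -0.0, -0.001]
contact_force: [0.5, -0.5, -0.1]
opening: 1.002
finger_force: 0.0
time: 6.43
eef_pos: [0.6382, -0.0293, 0.2265]
tcp_rot: [-0.038, 0.999, -0.001, 0.001]
contact_force: [0.2, 0.3, -0.3]
opening: 1.003
finger_force: 0.0
[ 0.63822265 -0.02928087  0.22649269]
```

View pics/w3.png

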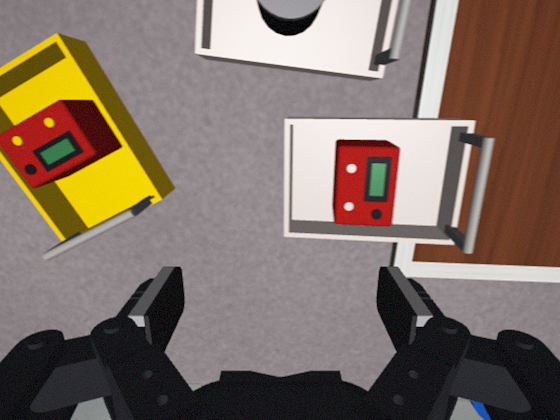

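The tray leans with its front on the deck (tray columns 285–475, deck edge at column ~405–425), released. Its tail is at column ~287 and the yellow tray's corner at [173,187].

```bash
python3 - <<'E'
from h import *
w=np.load("w3.npy"); m=np.zeros((420,560),bool); m[115:245,282:476]=1
hsv=cv2.cvtColor(cv2.imread("pics/w3.png"),cv2.COLOR_BGR2HSV)
# tray floor (interior): white low sat
fl=np.zeros_like(m); fl[135:215,300:330]=1; fl[135:215,405:435]=1; fl&=np.isfinite(w[...,2])
P=w[fl]; A=np.c_[P[:,:2],np.ones(len(P))]; k,*_=np.linalg.lstsq(A,P[:,2],rcond=None)
print("floor grad",k, "tilt",np.hypot(k[0],k[1]), np.degrees(np.arctan2(k[1],k[0])))
top=m&(w[...,2]>0.036)&(w[...,2]<0.075)&(hsv[...,1]<60); Q=w[top]
for v in (130,150,180,200,225):
    i=[c for c in range(275,310) if w[v,c,2]>0.035]; print(v,w[v,i[0]].round(4) if i else None)
for c in (290,300,320,350,400):
    r=[v for v in range(105,140) if w[v,c,2]>0.035]; q=[v for v in range(225,255) if w[v,c,2]>0.035]
    print(c,w[r[0],c].round(4) if r else None, w[q[-1],c].round(4) if q else None)
yl=(hsv[...,0]>20)&(hsv[...,0]<35)&(hsv[...,1]>150)&(w[...,2]>0.02); print("yellow max y",w[yl][w[yl][:,1].argmax()].round(3))
E
python3 t.py 0.6374 -0.06 0.2265 4.5
```

```text
floor grad [-0.00516363  0.11441684  0.01059256] tilt 0.11453330092777676 92.58400443122372
130 [ 0.5881 -0.0292  0.0459]
150 [ 0.6072 -0.0276  0.0441]
180 [ 0.6367 -0.0253  0.0452]
200 [ 0.6576 -0.0236  0.0443]
225 [ 0.6845 -0.0225  0.045 ]
290 [ 0.5769 -0.0263  0.0446] [ 0.6959 -0.0163  0.0463]
300 [ 0.5761 -0.0169  0.0456] [ 0.6947 -0.006   0.0473]
320 [0.5748 0.0019 0.0444] [0.6934 0.0146 0.0493]
350 [0.5727 0.0306 0.0424] [0.691  0.045  0.0522]
400 [0.5693 0.0793 0.0381] [0.6882 0.0947 0.0575]
yellow max y [0.622 0.034 0.296]
pos [ 0.6385 -0.0316  0.2263] shift mm [  3.1 -28.3  -0.1] yawY 94.17 turn 89.67 tilt [ 0.0014 -0.0033 -1.    ] q [-0.21  0.21  1.68 -0.    1.25 -1.85] t 6.4833 F [ 1.2  -1.59 -0.06]
```

```bash
python3 -m inch '[[0.4,0.002,-0.02,0,7],[0.4,0.002,-0.038,0,14],[0.4,0.002,-0.038,0,21],[0.4,0.002,-0.038,0,28],[0.4,0.002,-0.038,0,35]]'
python3 -m inch '[[0.4,0,0,0,7],[0.4,0,0,0,14],[0.4,0,0,0,21],[0.4,0,0,0,28],[0.4,0,0,0,35]]'
python3 -m inch '[[0.4,0,0,0,7],[0.4,0,0,0,14],[0.4,0,0,0,20],[0.4,0,0,0,20]]'
python3 t.py 0.639 -0.07 0.026 4.3
```

```text
time: 6.9
eef_pos: [0.639, -0.0637, 0.2261]
tcp_rot: [0.267, 0.964, 0.0, 0.0]
contact_force: [-0.8, 0.2, 0.2]
opening: 0.603
finger_force: 0.0
time: 7.32
eef_pos: [0.639, -0.0631, 0.2261]
tcp_rot: [0.544, 0.839, 0.0, 0.0]
contact_force: [1.0, 0.1, -1.8]
opening: 0.602
finger_force: 0.0
time: 7.65
eef_pos: [0.6391, -0.0631, 0.2261]
tcp_rot: [0.68, 0.733, 0.0, 0.0]
contact_force: [0.1, 0.9, 0.1]
opening: 0.599
finger_force: 0.0
pos [ 0.6391 -0.0631  0.2261] shift mm [ -6.9  -0.7 200.1] yawY 4.35 turn 0.05 tilt [ 6.e-04 -1.e-04 -1.e+00] q [-0.26  0.22  1.67  0.    1.25 -0.33] t 7.65 F [0.13 0.87 0.06]
```

```bash
python3 -m inch '[[0.4,-0.007,0,0.035,0],[0.4,-0.007,0,0.07,0],[0.4,-0.007,0,0.105,0],[0.4,-0.007,0,0.135,0],[0.4,-0.007,0,0.16,0]]'
python3 -m inch '[[0.4,0,0,0.015,0],[0.4,0,0,0.03,0],[0.4,0,0,0.04,0],[0.4,0,0,0.04,0]]'
python3 -m inch '[[0.4,0.007,0,0,0],[0.4,0.014,0,0,0],[0.4,0.021,0,0,0],[0.4,0.028,0,0,0],[0.4,0.035,0,0,0]]'
python3 t.py 0.639 -0.037 0.026 4.3
```

```text
time: 8.07
eef_pos: [0.6384, -0.0699, 0.063]
tcp_rot: [0.678, 0.735, -0.001, -0.001]
contact_force: [-0.3, -0.1, 0.8]
opening: 0.603
finger_force: 0.0
time: 8.4
eef_pos: [0.6386, -0.07, 0.0236]
tcp_rot: [0.679, 0.734, -0.001, -0.001]
contact_force: [-0.7, 0.2, -0.3]
opening: 0.6
finger_force: 0.0
time: 8.82
eef_pos: [0.6375, -0.0347, 0.0265]
tcp_rot: [0.679, 0.734, 0.0, 0.001]
contact_force: [0.6, -2.8, 1.0]
opening: 0.597
finger_force: 0.8
pos [ 0.6375 -0.0347  0.0265] shift mm [-2.4  1.3  0.5] yawY 4.48 turn 0.18 tilt [ 2.1e-03 -9.0e-04 -1.0e+00] q [-0.21  0.44  1.79 -0.    0.91 -0.29] t 8.8167 F [ 0.63 -2.78  1.04]
```

Contact is made. I'll push on gently in stages.

```bash
for i in 1 2 ; do python3 -m inch '[[0.4,0.006,0,0,0],[0.4,0.012,0,0,0],[0.4,0.018,0,0,0],[0.4,0.024,0,0,0],[0.4,0.030,0,0,0]]' | sed -n '1,2p;4p'; done
python3 - <<'E'
from h import *
p=shot("wrist"); save(p,"w4.png"); np.save("w4.npy",cloud(p)); print(p["_s"]["eef_pos"])
E
```

```text
time: 9.23
eef_pos: [0.6347, -0.0053, 0.0256]
contact_force: [0.6, -2.2, 2.5]
time: 9.65
eef_pos: [0.6322, 0.0247, 0.0254]
contact_force: [1.0, -3.0, 1.5]
[0.63223739 0.02471442 0.02542502]
```

View pics/w4.png

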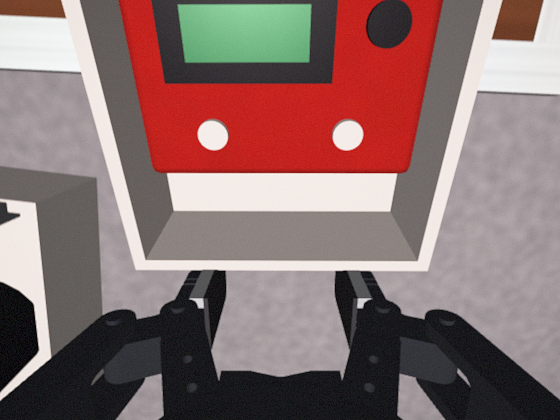

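Both fingers bear evenly on the tail wall (row ~268, columns 210 and 350), with the tray still square. I'll continue.

```bash
for i in 1 2 3; do python3 -m inch '[[0.4,0.006,0,0,0],[0.4,0.012,0,0,0],[0.4,0.018,0,0,0],[0.4,0.024,0,0,0],[0.4,0.030,0,0,0]]' | sed -n '1,2p;4p'; done
python3 -m inch '[[0.4,0.005,0,0,0],[0.4,0.01,0,0,0],[0.4,0.014,0,0,0],[0.4,0.018,0,0,0],[0.4,0.021,0,0,0]]' | sed -n '1,2p;4p'
python3 -m inch '[[0.4,-0.01,0,0,0],[0.4,-0.03,0,-0.0,0],[0.4,-0.06,0,-0.02,0],[0.4,-0.06,0,-0.06,0],[0.4,-0.06,0,-0.10,0]]' | sed -n '1,2p;4p'
python3 -m inch '[[0.4,0,0,-0.04,0],[0.4,0,0,-0.08,0],[0.4,-0.04,0,-0.08,0],[0.4,-0.07,0,-0.08,0],[0.4,-0.07,0,-0.08,0]]' | sed -n '1,2p;4p'
python3 - <<'E'
from h import *
p=shot("wrist"); save(p,"w5.png"); np.save("w5.npy",cloud(p))
p=shot("top"); np.save("top5.npy",cloud(p)); save(p,"top5.png")
E
```

```text
time: 10.12
eef_pos: [0.6294, 0.055, 0.0249]
contact_force: [0.5, -1.4, -0.2]
time: 10.53
eef_pos: [0.6275, 0.0848, 0.0253]
contact_force: [-0.6, -1.9, 0.1]
time: 10.95
eef_pos: [0.6251, 0.1147, 0.0253]
contact_force: [0.3, -0.9, -0.4]
time: 11.37
eef_pos: [0.6236, 0.1355, 0.0253]
contact_force: [0.0, -1.5, -0.6]
time: 11.78
eef_pos: [0.6268, 0.0732, 0.1243]
contact_force: [1.3, 0.1, 1.0]
time: 12.2
eef_pos: [0.6347, 0.0005, 0.2072]
contact_force: [-0.3, -0.1, -0.5]
```

View pics/w5.png

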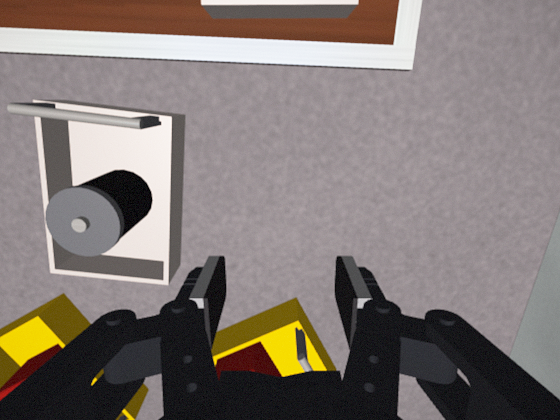

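View pics/top5.png

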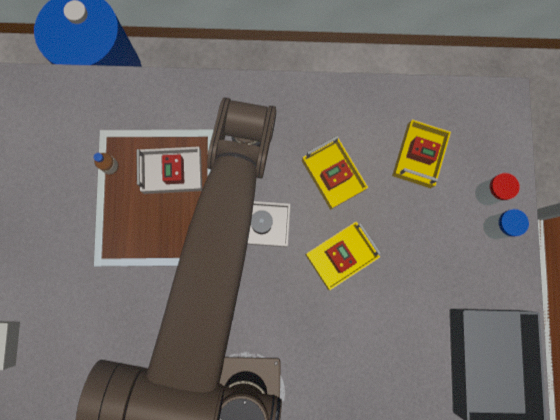

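The tray sits wholly on the deck (top view columns 138–201, rows 148–192, with the deck spanning 97–215). The vessel tray at [262,222] and bottle at [107,162] look unmoved. I'll check the numbers.

Run:
```python
from h import *
w=np.load("top5.npy"); z=w[...,2]
m=np.zeros(z.shape,bool); m[143:198,133:204]=1; r=m&(z>0.045)&(z<0.07)
c,s,a=cv2.minAreaRect(w[r][:,:2].astype(np.float32)); print(c,s,a)
P=w[m&(z>0.05)&(z<0.066)]
D=np.radians(2.2); ex=np.array([np.cos(D),np.sin(D)]); ey=np.array([-np.sin(D),np.cos(D)]); d=np.array(c)-[0.5464,0.2755]; print("deck x,y",d@ex,d@ey)
# floor flatness
hsv=cv2.cvtColor(cv2.imread("pics/top5.png"),cv2.COLOR_BGR2HSV)
f=np.zeros_like(m); f[155:185,147:158]=1; f[155:185,187:195]=1; Q=w[f&(z<0.03)]; k,*_=np.linalg.lstsq(np.c_[Q[:,:2],np.ones(len(Q))],Q[:,2],rcond=None); print("floor",k,len(Q),np.median(Q[:,2]))
b=(z>0.07); b[:,:90]=0; b[:,130:]=0;b[:140]=0;b[190:]=0; print("bottle",w[b].mean(0))
p=shot("scene"); 
v=ctrl.tip_of("vessel_tray",p)+ctrl.tip_of("bottle",p); W=cloud(p); print([(r["at"],round(r["score"],2)) for r in v])
```

```text
(0.6194314956665039, 0.22970721125602722) (0.12334540486335754, 0.17027141153812408) 4.452827453613281
deck x,y 0.07121978051765158 -0.04856255474389952
floor [ 0.00363636 -0.00429373  0.01969924] 565 0.020909271030597587
bottle [0.62534502 0.40457788 0.10497409]
[([296.8, 202.3], 0.81), ([367.5, 335.1], 0.71)]
```

The tray is flat, at deck x 0.071, y −0.049 and 2° from square. The bystanders are unmoved and the robot is clear of everything.

```bash
python3 -c "
from plant import ctrl
print(ctrl.sign_off())"
```

```text
the job is handed in; nothing more can be done
None
```

The pump tray was leaned on the deck edge, released, then pushed from its tail until it stood flat and about 2° from square on the deck; the bottle measures unmoved, the vessel tray looks unmoved in the pictures, and the job is handed in (no verdict was returned).

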